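# Show a seal's carved face to the desk camera

### The arm

A 6-joint arm with a two-finger parallel gripper is mounted at the origin on a cart in front of the work surface, level with it; the furniture and walls round the work are solid. World frame = base frame: x ahead of the robot, y to its left, z up, the work surface at z = 0. Lengths are in m, angles in rad, forces in N, time in s.
With the tool pointing down it reaches from about 0.3 to 0.875 m from the base axis. Payload 6.4 kg.
Tool frame: the origin (TCP) lies at the centre of the arm's flange, where the gripper is bolted on; the fingertips stand 173 mm ahead of it and the grasp point (between the pads) lies 155 mm ahead of it (tcp_to_grasp is the distance from the TCP to the grasp point, in m); z points along the fingers, y is the line along which they close (so a half turn about z gives the same grasp; the last joint's range is limited). The gripper opens to 85 mm and grips with 20 to 120 N. Pads are 22 mm wide; open, the fingers measure 114 mm over their backs; the gripper's body (76 mm by 85 mm) begins 54 mm behind the grasp point. The pads swing forward as they close: fully open they stand 13 mm farther back than shut.
Start: joints at [-1.393, 0.181, 1.607, -0, 1.354, -0.206], TCP at [0.215, -0.533, 0.405] pointing down, gripper open.
Joint ranges: [-2.99, 2.99], [-0.89, 2.07], [0.3, 2.58], [-1.14, 4.28], [0, 2.63], [-3.12, 3.12]. Speed limits (rad/s): [2.57, 2.57, 3.01, 3.14, 3.14, 3.14].

### API

Orientations are given as a 3x3 rotation matrix whose columns are the frame's x, y, z axes.
In Python, from rig import state, get_image, camera_params, close_job, outline_of, tcp_to_grasp gives the robot as it stands.
- The arm moves only by the shell command python3 -m pendant 'ROWS'. ROWS is text: rows parted by semicolons, each of 7 numbers parted by spaces: the shift along the tool's x, y, z in mm, then the turn, a rotation vector about the tool's x, y, z in rad, then the opening, from 0 (shut) to 1 (fully open). A call has 1 to 10 rows; each row shifts and turns the commanded pose from where the row before left it, along the tool's axes as they then stand; what a row does not reach is not made up. A row lasts 1/10 s, in which the tool goes at most 50 mm and 8.59 degrees, less where a joint would pass 70% of its speed; a pose out of reach is approached as far as the arm can. A call is refused whole if a number of a shift passes 50 or a number of a turn 0.15, either way. A call with a gripper value outside its range is refused whole. The fingers move at their own pace and stop on an object; the grip force is fixed at half the most. Time passes only in rows, so rows that do not move let the fingers close. It gives the time, the measured TCP pose, the force, the opening and the grip force at its end, in the units of the state.
- state(): the state, without advancing time (a new reading comes with each control period).
- get_image(name): name is "side" or "top" or "wrist"; returns the picture (420x560x3 uint8, red, green, blue); there is no depth.
- camera_params(name): a dict with "camera_matrix" (3x3 intrinsics, pixels), "pose" (4x4, takes a point from camera to world coordinates). Camera axes: x right, y down, z forward; pixel columns grow to the right and rows downward; lengths in m; the calibration is good to about 2 mm. A picture is of the moment at which its call begins: read the wrist's pose just before it. camera_params takes no time and is no camera call; for the wrist camera it gives the pose at the moment of the call.
- close_job(): hands the job in; it is judged then, once.
Trained networks look in the newest picture that a camera, given by its name, has taken for a name from the list of things; names that differ only in an ending like _2 or _b are one class to them, and where a whole thing is asked for, a point or a joint stands for the part that bears it (a point fixed in the world has none). Each returns a list of dicts, best first, with "conf" (0 to 1); they miss things now and then, are a little off and sometimes report something else, mostly with a low value. They report only what shows in the picture. A call takes as long as a camera call.
- outline_of(camera, query): "pixels" (420x560 bool, what is visible of it) and "position" ([row, column] in pixels, amid what is visible of it).
The state is a dict: "time_s": time; "qpos": joint angles; "qvel": joint speeds; "tau": joint torques, N m; "tool_pos": TCP position; "eef_rot": TCP orientation; "wrist_force": force on the tool from outside, world axes, zero at the start; "ft_torque": the same for the moment, N m; "gripper_width": opening from 0.0 (shut) to 1.0 (fully open); "grasp_force": force on a finger pad.
Only numpy, scipy, OpenCV 4.12 (cv2) and the standard library are available. Lean on these libraries where they do the work, as an engineer would, in place of code of your own. Each camera call takes 0.05 s, during which the arm holds its last target. There are 200 camera calls.

### The job

A colleague on the video call wants to see the carved face of the brown seal with the ball top. Swing the lid of the wooden seal box up by its brass bar, past upright so that it stays open by itself, take the brown seal out of its cradle, and hold it up to the desk camera: seal lying level, red carved face square to the lens with its edges upright and level, centred on the lens and 15 cm in front of it. Finish while still holding it steady there, and leave the other seals and the things on the desk where they are.

Things in the scene. Friction and masses are not known exactly. Their poses are not given: they have to be found in the camera images.
- seal_box: dark wooden box, 116 mm deep (x) x 236 mm wide (y), walls 44 mm high, 6 mm thick, fixed to the desk; origin under its middle; x points from the front (nearer the robot) to the hinge side, z up. Three places at y = -60, 0 and +60 mm hold a seal each, lying along x, carved face to the front (-x) at x = -33 mm
- trough (a point): middle of the floor (z = 6 mm) of an open trough across the whole inner width of the box, from x = -25 to +15 mm, for the fingers beside the seals; axes as the box. Only a seal's ends rest, on beds 20 mm above the desk, in notches 23 mm wide with cheeks up to 31 mm; end stops up to 34 mm stand 2 mm beyond both ends of each seal
- lid (a joint): hinge angle of the box lid, rad: 0 shut, 1.57 upright, 1.95 stop; grows as it opens. The hinge is stiff (friction 0.22 N m; the level lid's weight adds 0.14 N m), so the lid stays where it is left. May start ajar, up to 0.12. The lid is a 9 mm board reaching 119 mm from the hinge, its top 10 mm above the hinge line when shut
- lid_hinge (a point): point on the hinge line, in the middle of the box's rear top edge (44 mm up); moves with the box, axes turn with the lid: x from front to hinge, y along the hinge line, z out of the lid's top. A positive turn about y opens.
- lid_bar (a point): middle of the brass bar handle on top of the lid; the bar is 40 mm long along the lid's y, 9 mm thick, with 13 mm end discs, on two posts; its centre line stands 21 mm above the lid's top face and 94 mm from the hinge line, 25 mm behind the lid's front edge. It can be pinched across its two ends, and then turns between the fingers.
- brown_seal: the seal wanted: brown stone, square bar 19 x 19 mm, 56 mm long, then a ball top (17 mm across) to 66 mm overall, 40 to 90 g. Origin in the middle of its carved face; z runs along the bar from the carved face towards the ball; x and y square to its sides. It lies in one of the three places (which one varies), face to the front of the box.
- brown_seal_face (a point): middle of the brown seal's carved face, stained red (axes as the seal)
- brown_seal_ball (a point): outermost point of the brown seal's ball top, 66 mm from the face
- white_seal: white marble seal, plain square bar 19 x 19 x 66 mm, lying in the box; origin and axes like the brown one. Stays in the box.
- green_seal: pale green stone seal, 19 x 19 x 66 mm with a ridge-shaped top, lying in the box; origin and axes like the brown one. Stays in the box.
- desk_camera: grey camera (40 x 86 x 56 mm) on a small black tripod, 223 mm tall, feet 70 mm from its middle, fixed; origin under its middle; it looks along its own -x, level.
- lens (a point): middle of the camera's front lens, 200 mm above the desk; axes as the camera: the lens looks along -x, y to the side, z up. 15 cm in front of it is x = -150 mm.
- stamp: round rubber stamp with turned brown wooden handle, 35 mm across, 67 mm tall, upright; bystander
- reading_lens: magnifier, 75 x 157 x 13 mm, lying; black handle along its -y; bystander
- tape: roll of brown tape lying flat, 92 mm across, 48 mm tall; bystander
- mug: white enamel mug, 92 x 127 x 95 mm tall; bystander
- rubber: blue and white eraser, 19 x 42 x 12 mm; bystander

How it is judged:
By the outcome, as a careful person would: the job done as asked, in the order asked, and still so for the second after the job is handed in, while the arm keeps its last pose, push and grip.
It also fails if it takes over 58 s, if anything falls off the work surface, if the arm or the gripper's body presses on something with over 40 N, if the wrist force passes 120 N, or if a joint passes its speed limit or range.

## Working session

There is one attempt and no reset: what is moved stays moved. The work goes in short steps, Python scripts to look and compute and a shell command to move; the robot and the scene stay as the last step left them, time stands still between calls to the robot, and variables do not carry over. Pictures are saved under pics/ and viewed, at most 10 in all, crops included, and the job is handed in when it is done.

```bash
mkdir -p pics; ls; python3 - <<'E'
from rig import *
import cv2,numpy as np
s=state();print(s['time_s'],s['tool_pos'],s['eef_rot'],tcp_to_grasp)
a=get_image('top');b=get_image('side')
for n in('top','side'):
    p=camera_params(n);print(n,np.round(p['camera_matrix'],1).tolist(),np.round(p['pose'],3).tolist())
cv2.imwrite('pics/top.png',a[:,:,::-1]);cv2.imwrite('pics/side.png',b[:,:,::-1])
E
```

```text
pics
0.0 [ 0.2152753  -0.53289639  0.40375636] [[ 9.27257804e-01  3.74423384e-01 -3.07508595e-04]
 [ 3.74423310e-01 -9.27256145e-01  1.79628517e-03]
 [ 3.87431940e-04 -1.78075783e-03 -9.99998339e-01]] 0.1547
top [[389.0, 0.0, 280.1], [0.0, 389.0, 212.4], [0.0, 0.0, 1.0]] [[0.002, -0.989, 0.148, 0.407], [-1.0, -0.001, 0.003, 0.021], [-0.003, -0.148, -0.989, 1.089], [0.0, 0.0, 0.0, 1.0]]
side [[474.9, 0.0, 275.7], [0.0, 474.9, 204.9], [0.0, 0.0, 1.0]] [[0.972, 0.1, -0.212, 0.795], [0.234, -0.49, 0.84, -0.992], [-0.02, -0.866, -0.5, 0.731], [0.0, 0.0, 0.0, 1.0]]
```

View pics/top.png

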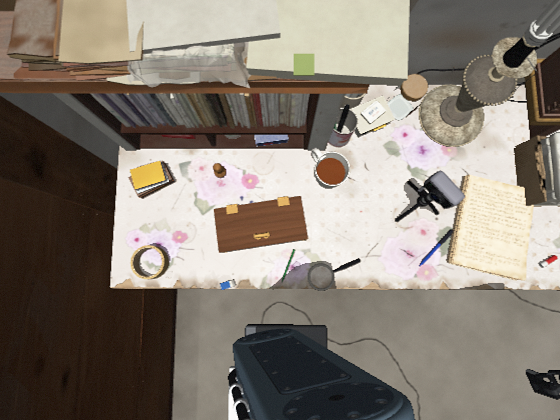

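View pics/side.png

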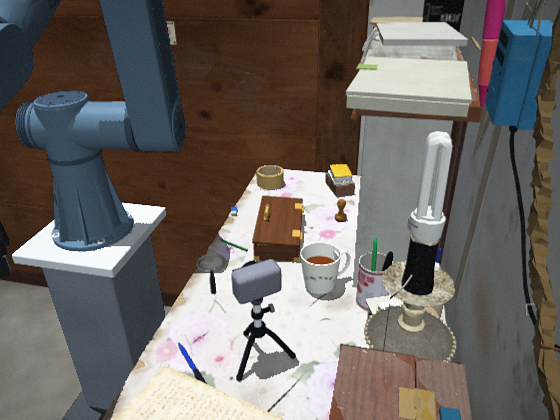

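```bash
python3 - <<'E'
from rig import *
import cv2,numpy as np
out={}
for c in('top','side'):
    im=get_image(c); vis=im[:,:,::-1].copy()
    for q in('seal_box','lid','lid_bar','desk_camera','lens','mug','stamp'):
        r=outline_of(c,q)
        for k in r[:2]:
            print(c,q,round(k['conf'],2),np.round(k['position'],1),k['pixels'].sum())
        if r and r[0]['conf']>.3:
            out[c+'_'+q]=r[0]['pixels']
            cs,_=cv2.findContours(r[0]['pixels'].astype(np.uint8),0,1)
            cv2.drawContours(vis,cs,-1,(0,255,0) if q!='lid' else (0,0,255),1)
            if q in('lid','seal_box'):
                m=max(cs,key=cv2.contourArea);print(cv2.approxPolyDP(m,4,True)[:,0].tolist())
    crop=vis[140:300,180:480] if c=='top' else vis[160:400,180:380]
    cv2.imwrite(f'pics/o_{c}.png',cv2.resize(crop,None,fx=2.5,fy=2.5,interpolation=0))
np.savez('m.npz',**out)
E
```

```text
top seal_box 0.66 [224.1 258.5] 4084
[[301, 197], [216, 209], [219, 251], [305, 240]]
top lid 0.87 [227.3 259.6] 3943
[[300, 197], [216, 209], [219, 250], [306, 238]]
top lid_bar 0.9 [222.5 263.2] 3924
top lid_bar 0.26 [194.2 437. ] 1316
top desk_camera 0.8 [192.8 435.4] 1351
top lens 0.84 [194.6 434.6] 1528
top mug 0.69 [168.5 329.7] 1114
top stamp 0.6 [170.2 217.5] 156
side seal_box 0.61 [230.4 276.5] 2952
[[263, 195], [251, 240], [253, 257], [297, 260], [302, 199]]
side lid 0.7 [222.1 278.7] 2230
[[264, 195], [252, 241], [297, 246], [302, 199]]
side lid_bar 0.67 [221.6 277.4] 2093
side desk_camera 0.62 [288.9 253.2] 2736
side lens 0.88 [289.  255.1] 2749
side lens 0.19 [219.9 278.3] 2230
side mug 0.94 [265.5 319.4] 1878
side mug 0.15 [291.2 253.9] 2877
side stamp 0.66 [211.7 339.8] 192
```

```bash
cat > h.py <<'E'
import numpy as np,cv2
from rig import *
from scipy.optimize import minimize
from scipy.spatial.transform import Rotation as R
CP={c:camera_params(c) for c in('top','side')}
def proj(cp,P):
    T=np.linalg.inv(cp['pose']);q=(np.atleast_2d(P)@T[:3,:3].T+T[:3,3])@np.array(cp['camera_matrix']).T
    return q[:,:2]/q[:,2:]
def ray(cp,rc,z):
    "world point at height z seen at pixel (row,col)"
    K=np.array(cp['camera_matrix']);T=np.array(cp['pose'])
    d=T[:3,:3]@np.linalg.solve(K,[rc[1],rc[0],1]);return T[:3,3]+d*(z-T[2,3])/d[2]
def box(a,b):
    return np.array([[x,y,z] for x in(a[0],b[0]) for y in(a[1],b[1]) for z in(a[2],b[2])])
def hull(m,cp,P,S=4):
    h=cv2.convexHull(((proj(cp,P)+.5)*S).astype(np.int32));cv2.fillConvexPoly(m,h,1)
def yaw(a): return R.from_euler('z',a).as_matrix()
E
cat > fit.py <<'E'
from h import *
M=np.load('m.npz')
up=lambda m:cv2.resize(m.astype(np.uint8),None,fx=4,fy=4,interpolation=0)
def sbox(p):
    Rz=yaw(p[2]);o=np.array([p[0],p[1],0])
    body=box([-.058,-.118,0],[.058,.118,.044])
    L=box([-.119,-.118,.001],[0,.118,.010])@R.from_euler('y',p[3]).as_matrix().T+[.058,0,.044]
    return [body@Rz.T+o,L@Rz.T+o]
def scam(p):
    return [box([-.02,-.043,.167],[.02,.043,.223])@yaw(p[2]).T+[p[0],p[1],0]]
def cost(f,ms,p):
    c=0
    for k,m in ms.items():
        r=np.zeros_like(m)
        for P in f(p): hull(r,CP[k],P)
        c+=1-(r&m).sum()/(r|m).sum()
    return c
def run(f,ms,inits,sc):
    best=None
    for i in inits:
        s=np.vstack([i]+[np.array(i)+np.eye(len(i))[k]*sc[k] for k in range(len(i))])
        r=minimize(lambda p:cost(f,ms,p),i,method='Nelder-Mead',options=dict(initial_simplex=s,xatol=1e-5,fatol=1e-5,maxiter=400))
        if best is None or r.fun<best.fun: best=r
        print(np.round(r.x,4),round(r.fun,3))
    return best.x
b0=ray(CP['top'],(224,260),.05)
print('box');b=run(sbox,{c:up(M[c+'_seal_box']|M[c+'_lid']) for c in CP},[[b0[0],b0[1],a,.05] for a in(.1,.15,.2)],[.01,.01,.1,.05])
mc={c:cv2.morphologyEx(up(M[c+'_desk_camera']),cv2.MORPH_OPEN,np.ones((60,60))) for c in CP}
print('cam')
c0=ray(CP['top'],(189,443),.2);c=run(scam,mc,[[c0[0],c0[1],a] for a in(-.8,-.5,-.2,-1.2,.4,.8)],[.01,.01,.2])
np.savez('est.npz',b=b,c=c)
w=[]
for k in('top','side'):
    im=cv2.resize(get_image(k)[:,:,::-1],None,fx=3,fy=3)
    for P in sbox(b)+scam(c):
        h=cv2.convexHull(((proj(CP[k],P)+.5)*3).astype(np.int32));cv2.polylines(im,[h],True,(0,255,0),1)
    w.append(im[450:850,580:1430] if k=='top' else im[520:1180,620:1080])
w[1]=cv2.resize(w[1],None,fx=400/660,fy=400/660)
o=cv2.resize(np.hstack(w),(800,int(400*800/(850+w[1].shape[1]))));cv2.imwrite('pics/fit.png',o)
E
python3 fit.py
```

```text
box
[0.5324 0.078  0.1475 0.06  ] 0.071
[0.5327 0.0777 0.1503 0.0666] 0.071
[0.533  0.0778 0.1484 0.0854] 0.074
cam
[ 0.5949 -0.353  -0.6678] 0.457
[ 0.5952 -0.3512 -0.5495] 0.457
[ 0.5954 -0.353  -0.7001] 0.457
[ 0.5954 -0.3536 -0.7166] 0.458
[ 0.5954 -0.3536  2.4704] 0.456
[ 0.596  -0.3533  2.436 ] 0.458
```

View pics/fit.png

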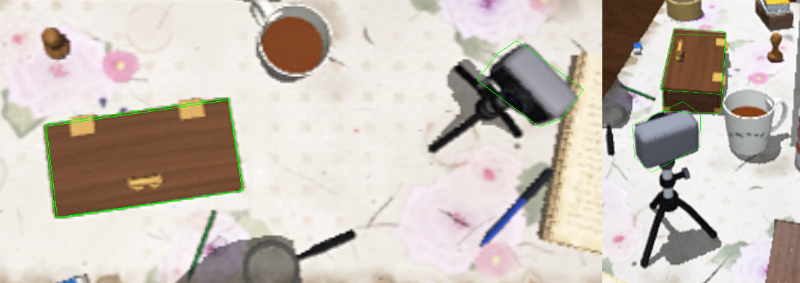

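```bash
cat >> h.py <<'E'
def Rt(psi,tilt=0):
    "tool pointing down, tool x at yaw psi; tilt>0 turns about +y of psi-frame like lid opening"
    return yaw(psi)@R.from_euler('y',tilt).as_matrix()@np.diag([1,-1,-1.])
def tcp(g,Rm): return np.array(g)-tcp_to_grasp*Rm[:,2]
def plan(poses,p=None,Rm=None,step=.045,rot=.12):
    """poses: (tcp, R). prints rounded rows (mm, rad); follows the rounded rows"""
    s=state()
    if p is None:p,Rm=np.array(s['tool_pos']),np.array(s['eef_rot'])
    for tp,tR in poses:
        rv=R.from_matrix(Rm.T@tR).magnitude();n=max(1,int(np.ceil(max(np.linalg.norm(tp-p)/step,rv/rot))))
        for i in range(n):
            f=1/(n-i);d=np.round(Rm.T@(tp-p)*f*1e3,1);w=np.round(R.from_matrix(Rm.T@tR).as_rotvec()*f,4)
            print(' '.join(f'{v:g}' for v in list(d)+list(w)))
            p=p+Rm@(d/1e3);Rm=Rm@R.from_rotvec(w).as_matrix()
        print('--',np.round(p,4))
    return p,Rm
E
python3 - <<'E'
from h import *
b=np.load('est.npz')['b']
o=np.array([b[0],b[1],0]);Y=yaw(b[2])
for q,rc,z in(('mug',(168.5,329.7),.07),('stamp',(170,217.5),.05)):print(q,ray(CP['top'],rc,z), (ray(CP['top'],rc,z)-o)@Y)
g=o+Y@[-.06,0,.30]
plan([(tcp(g,Rt(b[2])),Rt(b[2]))],step=.05)
cp=camera_params('wrist');s=state()
T=np.eye(4);T[:3,:3]=s['eef_rot'];T[:3,3]=s['tool_pos']
print(np.round(np.linalg.inv(T)@cp['pose'],3));print(cp['camera_matrix'])
E
```

```text
mug [ 0.67906707 -0.10871622  0.07      ] [ 0.11767235 -0.20621936  0.07      ]
stamp [0.67980505 0.1969166  0.05      ] [0.16331561 0.09598697 0.05      ]
33.2 -33 -3.6 -0 0 0.0169
32.6 -33.6 -3.6 -0 0 0.0169
32 -34.1 -3.6 -0 0 0.0169
31.5 -34.6 -3.6 -0 0 0.0169
30.9 -35.2 -3.6 -0 0 0.0169
30.3 -35.7 -3.6 -0 0 0.0169
29.7 -36.2 -3.6 -0 0 0.0169
29 -36.7 -3.5 -0 0 0.0169
28.4 -37.2 -3.6 -0 0 0.0168
27.8 -37.6 -3.5 -0 0 0.0169
27.2 -38.1 -3.6 -0 0 0.0168
26.5 -38.5 -3.5 -0 0 0.0169
25.8 -39 -3.6 -0 0 0.0168
25.2 -39.4 -3.5 -0 0 0.0169
-- [0.473  0.0691 0.4547]
[[ 0.    -0.957 -0.289  0.074]
 [ 1.     0.     0.     0.   ]
 [-0.    -0.289  0.957  0.031]
 [ 0.     0.     0.     1.   ]]
[[368.60146098   0.         275.76411915]
 [  0.         368.60146098 208.16939336]
 [  0.           0.           1.        ]]
```

```bash
python3 -m pendant '33 -33 -3.6 0 0 .017 1;32.6 -33.6 -3.6 0 0 .017 1;32 -34 -3.6 0 0 .017 1;31.5 -34.6 -3.6 0 0 .017 1;31 -35.2 -3.6 0 0 .017 1;30.3 -35.7 -3.6 0 0 .017 1;29.7 -36.2 -3.6 0 0 .017 1;29 -36.7 -3.5 0 0 .017 1;28.4 -37.2 -3.6 0 0 .017 1;27.8 -37.6 -3.5 0 0 .017 1' >/dev/null
python3 -m pendant '27 -38 -3.6 0 0 .017 1;26.5 -38.5 -3.5 0 0 .017 1;26 -39 -3.6 0 0 .017 1;25 -39.4 -3.5 0 0 .017 1;0 0 0 0 0 0 .9;0 0 0 0 0 0 .9'
python3 - <<'E'
from h import *
cp=camera_params('wrist');im=get_image('wrist')
out={}
for q in('seal_box','lid'):
    r=outline_of('wrist',q)
    if r: print(q,r[0]['conf'],r[0]['position'],r[0]['pixels'].sum());out[q]=r[0]['pixels']
np.savez('w1.npz',K=cp['camera_matrix'],pose=cp['pose'],im=im,**out)
M=np.load('est.npz');b=M['b'];v=im[:,:,::-1].copy()
o=np.array([b[0],b[1],0]);Y=yaw(b[2])
L=np.array([[-.119,-.118,.01],[-.119,.118,.01],[0,.118,.01],[0,-.118,.01],[-.094,-.02,.031],[-.094,.02,.031]])@R.from_euler('y',b[3]).as_matrix().T+[.058,0,.044]
q=proj(cp,L@Y.T+o)
cv2.polylines(v,[q[:4].astype(np.int32)],True,(0,255,0),1);cv2.polylines(v,[q[4:].astype(np.int32)],True,(255,255,0),1)
cv2.imwrite('pics/w1.png',v)
E
```

```text
time_s: 2.6
tool_pos: [0.4732, 0.0697, 0.4546]
eef_rot: [[0.989, 0.148, -0.0], [0.148, -0.989, -0.0], [-0.001, 0.0, -1.0]]
wrist_force: [-0.1, 0.2, 0.6]
gripper_width: 0.9
grasp_force: 0.0
seal_box 0.86 [107.4, 276.3] 32125
```

View pics/w1.png

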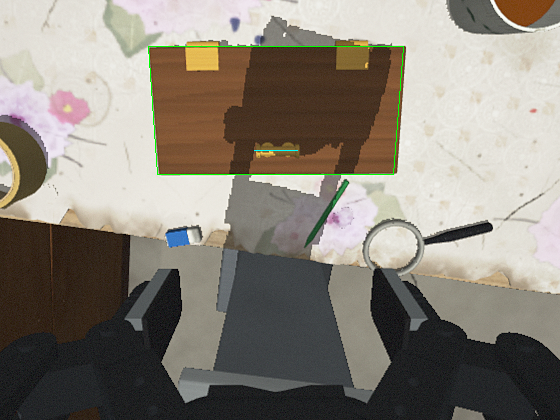

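```bash
cat >> h.py <<'E'
_b=np.load('est.npz')['b'];O=np.array([_b[0],_b[1],0]);Y=yaw(_b[2]);PSI=_b[2]
def bar(phi,dz=0): return O+Y@(R.from_euler('y',phi).as_matrix()@[-.094,0,.031]+[.058,0,.044])+[0,0,dz]
E
python3 - <<'E'
from h import *
print(bar(_b[3]))
plan([(tcp(bar(_b[3],.001),Rt(PSI)),Rt(PSI))],step=.04)
E
```

```text
Traceback (most recent call last):
NameError: name '_b' is not defined
```

```bash
sed -i 's/_b\b/BB/g' h.py; python3 - <<'E'
from h import *
print(bar(BB[3]))
plan([(tcp(bar(BB[3],.001),Rt(PSI)),Rt(PSI))],step=.04)
E
```

```text
[0.49876602 0.07298014 0.08058406]
4.4 -0.3 36.4 0 0.0001 -0.0005
4.4 -0.3 36.4 0 0.0001 -0.0005
4.4 -0.2 36.4 0.0001 0.0001 -0.0005
4.4 -0.2 36.3 0 0.0001 -0.0005
4.4 -0.3 36.4 0.0001 0 -0.0005
4.4 -0.2 36.3 0 0.0001 -0.0006
-- [0.4988 0.073  0.2363]
```

```bash
python3 -m pendant '5 -.3 40 0 0 0 .8;5 -.3 40 0 0 0 .8;5 -.3 40 0 0 0 .8;5 -.3 40 0 0 0 .8;3.2 -.1 20 0 0 0 .8;3.2 -.2 20 0 0 0 .8;0 0 18 0 0 0 .8;0 0 0 0 0 0 .8'
python3 -m pendant '0 0 0 0 0 0 0;0 0 0 0 0 0 0;0 0 0 0 0 0 0;0 0 0 0 0 0 0;0 0 0 0 0 0 0;0 0 0 0 0 0 0;0 0 0 0 0 0 0'
python3 - <<'E'
from h import *
cv2.imwrite('pics/w2.png',get_image('wrist')[:,:,::-1])
E
```

```text
time_s: 3.55
tool_pos: [0.4978, 0.0725, 0.2344]
eef_rot: [[0.99, 0.143, -0.005], [0.143, -0.99, 0.0], [-0.005, -0.001, -1.0]]
wrist_force: [-0.8, 1.0, -0.3]
gripper_width: 0.801
grasp_force: 0.0
time_s: 4.25
tool_pos: [0.4996, 0.0726, 0.2381]
eef_rot: [[0.989, 0.145, 0.002], [0.145, -0.989, -0.003], [0.001, 0.003, -1.0]]
wrist_force: [-1.4, -7.4, 0.5]
gripper_width: 0.449
grasp_force: 60.1
```

View pics/w2.png

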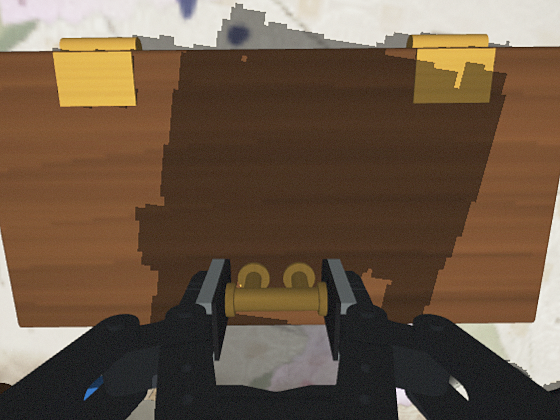

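```bash
cat > arc.py <<'E'
from h import *
import sys
s=state();p=np.array(s['tool_pos']);Rm=np.array(s['eef_rot'])
f0=BB[3];d=p+tcp_to_grasp*Rm[:,2]-bar(f0);print('off',d)
ph=np.linspace(f0,1.78,21)[1:]
plan([(tcp(bar(f)+d*(1-i/20),Rt(PSI,.35*(f-f0)/1.7)),Rt(PSI,.35*(f-f0)/1.7)) for i,f in enumerate(ph)])
E
python3 arc.py
```

```text
off [ 0.00111581 -0.00077812  0.00282919]
6.5 0.5 -7.7 0.003 -0.0192 -0.002
-- [0.5061 0.0731 0.2458]
6.7 -0.1 -7.4 -0 -0.0177 0
-- [0.5128 0.0742 0.2531]
7.2 -0 -7 -0 -0.0177 0
-- [0.5202 0.0753 0.2598]
7.7 -0.1 -6.7 -0 -0.0178 0
-- [0.5281 0.0766 0.2661]
8.1 -0 -6.4 -0 -0.0177 0
-- [0.5366 0.0778 0.2719]
8.6 -0.1 -6 0 -0.0177 0
-- [0.5455 0.0793 0.2772]
9 -0 -5.6 0 -0.0177 0
-- [0.555  0.0807 0.2818]
9.3 -0 -5.1 0 -0.0177 0
-- [0.5647 0.0821 0.2857]
9.8 -0.1 -4.6 0 -0.0177 0
-- [0.575  0.0837 0.2888]
10 -0 -4.2 0 -0.0177 0
-- [0.5854 0.0853 0.2914]
10.3 -0.1 -3.7 0 -0.0177 0
-- [0.596  0.087  0.2932]
10.6 -0 -3.1 0 -0.0177 0
-- [0.6069 0.0886 0.2942]
10.8 -0.1 -2.6 0 -0.0177 0
-- [0.6179 0.0903 0.2945]
10.9 -0 -2 0 -0.0177 0
-- [0.6288 0.0919 0.294 ]
11.1 -0.1 -1.4 0 -0.0177 0
-- [0.6398 0.0937 0.2926]
11.1 -0 -0.9 0 -0.0177 0
-- [0.6506 0.0953 0.2905]
11.3 -0.1 -0.3 0 -0.0177 0
-- [0.6614 0.097  0.2877]
11.2 -0 0.2 0 -0.0177 0
-- [0.672  0.0986 0.2842]
11.2 -0.1 0.9 0 -0.0177 0
-- [0.6822 0.1002 0.2798]
11.2 -0 1.4 0 -0.0177 0
-- [0.6922 0.1017 0.2748]
```

```bash
python3 - <<'E'
from h import *
for r,c in((149,240),(149,130)):print('desk back',ray(CP['top'],(r,c),0))
for z in(.2,.3,.35,.4,.5):print(z,ray(CP['top'],(94,240),z).round(3),ray(CP['top'],(82,240),z).round(3))
# side view: bookcase right end front edge px col 358,row 100..235
for z in(0,.3,.4,.45,.5,.55):print(z,ray(CP['side'],(107,348),z).round(3))
E
```

```text
desk back [0.75564033 0.14163239 0.        ]
desk back [0.75532053 0.46130429 0.        ]
0.2 [0.83  0.122 0.2  ] [0.861 0.122 0.2  ]
0.3 [0.782 0.111 0.3  ] [0.81  0.111 0.3  ]
0.35 [0.758 0.105 0.35 ] [0.784 0.105 0.35 ]
0.4 [0.735 0.099 0.4  ] [0.759 0.1   0.4  ]
0.5 [0.687 0.088 0.5  ] [0.708 0.088 0.5  ]
0 [0.603 1.21  0.   ]
0.3 [0.682 0.307 0.3  ]
0.4 [0.708 0.005 0.4  ]
0.45 [ 0.721 -0.145  0.45 ]
0.5 [ 0.734 -0.296  0.5  ]
0.55 [ 0.747 -0.446  0.55 ]
```

```bash
python3 - <<'E'
from h import *
# no-tilt arc
s=state();p=np.array(s['tool_pos']);Rm=np.array(s['eef_rot']);f0=BB[3];d=p+tcp_to_grasp*Rm[:,2]-bar(f0)
ph=np.linspace(f0,1.74,21)[1:];P,Q=p,Rm
plan([(tcp(bar(f)+d*(1-i/20),Rt(PSI)),Rt(PSI)) for i,f in enumerate(ph)])
E
```

```text
3.6 0.5 -7.6 0.003 -0.0015 -0.0019
-- [0.5032 0.0727 0.2457]
4 -0.1 -7.1 0 -0 -0
-- [0.5071 0.0734 0.2528]
4.6 -0 -6.8 0 -0 -0
-- [0.5117 0.074  0.2596]
5.1 -0.1 -6.3 0 -0 -0
-- [0.5167 0.0749 0.2659]
5.7 -0 -5.9 0 -0 -0
-- [0.5224 0.0757 0.2718]
6.1 -0.1 -5.5 0 -0 -0
-- [0.5284 0.0767 0.2773]
6.6 0 -4.8 0 -0 -0
-- [0.5349 0.0777 0.2821]
7 -0 -4.3 0 -0 -0
-- [0.5418 0.0787 0.2864]
7.3 -0.1 -3.7 0 -0 -0
-- [0.549  0.0799 0.2901]
7.6 -0 -3 0 -0 -0
-- [0.5566 0.081  0.2931]
7.9 -0.1 -2.4 0 -0 -0
-- [0.5644 0.0823 0.2955]
8 -0 -1.8 0 -0 -0
-- [0.5723 0.0834 0.2973]
8.2 -0.1 -1 0 -0 -0
-- [0.5804 0.0847 0.2983]
8.3 -0 -0.3 0 -0 -0
-- [0.5886 0.086  0.2986]
8.2 -0.1 0.3 0 -0 -0
-- [0.5967 0.0873 0.2983]
8.2 -0 1.1 0 -0 -0
-- [0.6048 0.0885 0.2972]
8.2 -0.1 1.7 0 -0 -0
-- [0.6129 0.0898 0.2955]
7.9 -0 2.4 0 -0 -0
-- [0.6207 0.0909 0.2931]
7.7 -0.1 3.1 0 -0 -0
-- [0.6283 0.0922 0.29  ]
7.5 -0 3.7 0 -0 -0
-- [0.6357 0.0933 0.2863]
```

```bash
python3 -m pendant '3.6 0 -7.6 0 0 0 0;4 0 -7.1 0 0 0 0;4.6 0 -6.8 0 0 0 0;5.1 0 -6.3 0 0 0 0;5.7 0 -5.9 0 0 0 0;6.1 0 -5.5 0 0 0 0;6.6 0 -4.8 0 0 0 0;7 0 -4.3 0 0 0 0;7.3 0 -3.7 0 0 0 0;7.6 0 -3 0 0 0 0'
python3 - <<'E'
from h import *
cv2.imwrite('pics/s3.png',get_image('side')[120:320,150:400,::-1].repeat(3,0).repeat(3,1))
E
```

```text
time_s: 5.3
tool_pos: [0.555, 0.081, 0.2914]
eef_rot: [[0.989, 0.145, -0.005], [0.145, -0.989, -0.003], [-0.005, 0.002, -1.0]]
wrist_force: [-7.2, -6.6, 0.9]
gripper_width: 0.446
grasp_force: 61.1
```

View pics/s3.png

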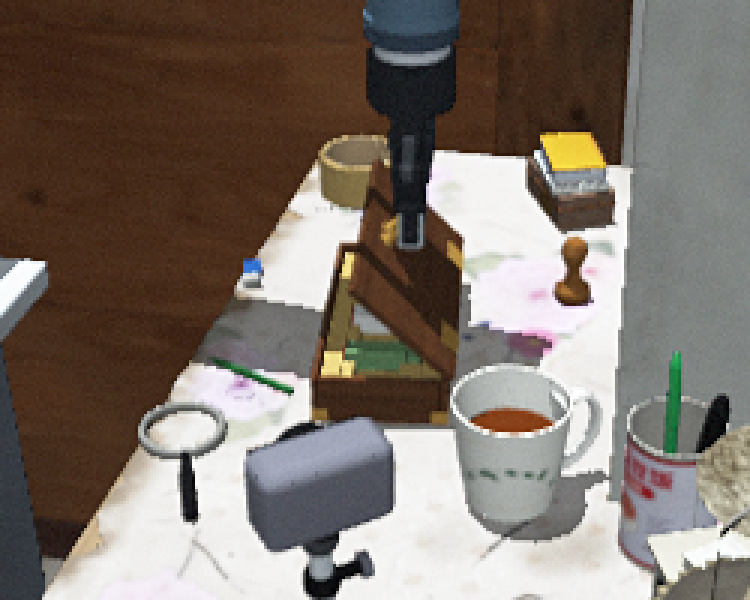

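```bash
python3 -m pendant '7.9 0 -2.4 0 0 0 0;8 0 -1.8 0 0 0 0;8.2 0 -1 0 0 0 0;8.3 0 -.3 0 0 0 0;8.2 0 .3 0 0 0 0;8.2 0 1.1 0 0 0 0;8.2 0 1.7 0 0 0 0;7.9 0 2.4 0 0 0 0;7.7 0 3.1 0 0 0 0;7.5 0 3.7 0 0 0 0'
python3 -m pendant '0 0 0 0 0 0 0;0 0 0 0 0 0 0'
python3 - <<'E'
from h import *
cv2.imwrite('pics/s4.png',get_image('side')[120:320,150:400,::-1].repeat(3,0).repeat(3,1))
E
```

```text
time_s: 6.35
tool_pos: [0.6366, 0.0935, 0.2886]
eef_rot: [[0.989, 0.145, 0.005], [0.145, -0.989, -0.001], [0.005, 0.002, -1.0]]
wrist_force: [0.0, -1.6, 8.5]
gripper_width: 0.431
grasp_force: 58.8
time_s: 6.55
tool_pos: [0.6369, 0.0935, 0.2883]
eef_rot: [[0.989, 0.145, 0.007], [0.145, -0.989, -0.001], [0.006, 0.001, -1.0]]
wrist_force: [3.2, -0.8, 4.6]
gripper_width: 0.429
grasp_force: 59.3
```

View pics/s4.png

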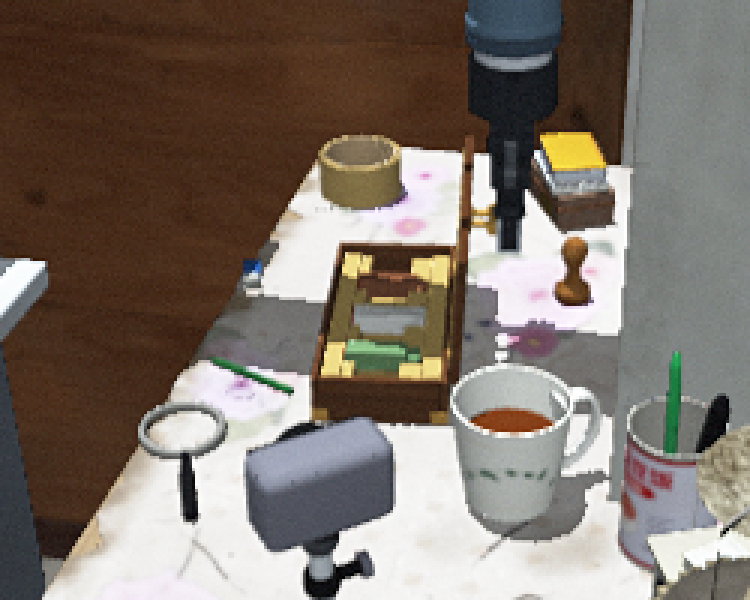

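```bash
python3 -m pendant '4.5 0 2.5 0 0 0 0;4.5 0 3 0 0 0 0;0 0 0 0 0 0 0;0 0 0 0 0 0 .65;0 0 0 0 0 0 .65;0 0 0 0 0 0 .65;0 0 0 0 0 0 .65'
python3 -m pendant '0 0 -15 0 0 0 .65;0 0 -30 0 0 0 .65;0 0 -45 0 0 0 .6;0 0 -50 0 0 0 .5;0 0 -45 0 0 0 .5;-40 0 0 0 0 0 .5;-50 0 0 0 0 0 .5;-50 0 0 0 0 0 .5;-25 0 0 0 0 0 .5;0 0 0 0 0 0 .5'
python3 - <<'E'
from h import *
s=state();print(s['tool_pos'])
cp=camera_params('wrist');im=get_image('wrist');
for q in('brown_seal','white_seal','green_seal','lid'):
    r=outline_of('wrist',q)
    for k in r[:1]:
        print(q,k['conf'],k['position'],k['pixels'].sum(),cv2.minAreaRect(np.argwhere(k['pixels'])[:,::-1].astype(np.int32)))
        w=ray(cp,k['position'],.035);print((w-O)@Y)
cv2.imwrite('pics/w5.png',im[:,:,::-1]);np.savez('w5.npz',K=cp['camera_matrix'],pose=cp['pose'],im=im)
cv2.imwrite('pics/s5.png',get_image('side')[120:320,150:400,::-1].repeat(3,0).repeat(3,1))
E
```

```text
time_s: 7.3
tool_pos: [0.644, 0.0953, 0.2793]
eef_rot: [[0.989, 0.145, -0.001], [0.145, -0.989, 0.0], [-0.001, -0.0, -1.0]]
wrist_force: [0.1, -0.6, 0.6]
gripper_width: 0.646
grasp_force: 0.0
time_s: 8.3
tool_pos: [0.4783, 0.0714, 0.4658]
eef_rot: [[0.989, 0.145, 0.001], [0.145, -0.989, -0.0], [0.001, 0.0, -1.0]]
wrist_force: [-0.1, -0.3, 0.7]
gripper_width: 0.504
grasp_force: 0.0
[0.47829962 0.07141017 0.46579535]
brown_seal 0.68 [65.3, 276.6] 40289 ((278.0, 87.0), (174.0, 358.0), 90.0)
[ 0.05059165 -0.00013968  0.035     ]
white_seal 0.56 [116.0, 278.8] 1245 ((277.5, 116.0), (66.0, 19.0), 90.0)
[ 0.00059361 -0.00241221  0.035     ]
green_seal 0.89 [115.7, 335.8] 1231 ((333.8954772949219, 117.0308837890625), (20.677366256713867, 64.4444580078125), 1.9749339818954468)
[ 0.00080364 -0.06250343  0.035     ]
lid 0.81 [22.6, 274.1] 17585 ((278.0, 29.5), (59.0, 358.0), 90.0)
[0.08991079 0.00228456 0.035     ]
```

View pics/w5.png

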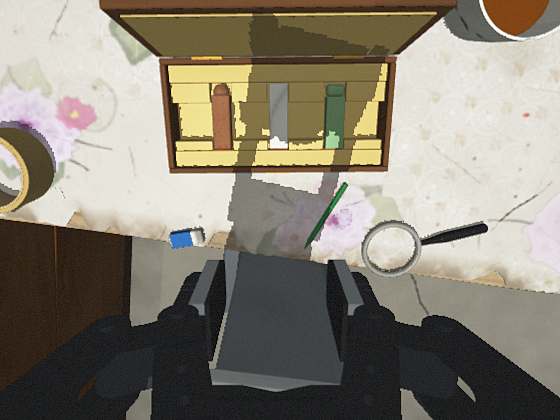

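View pics/s5.png

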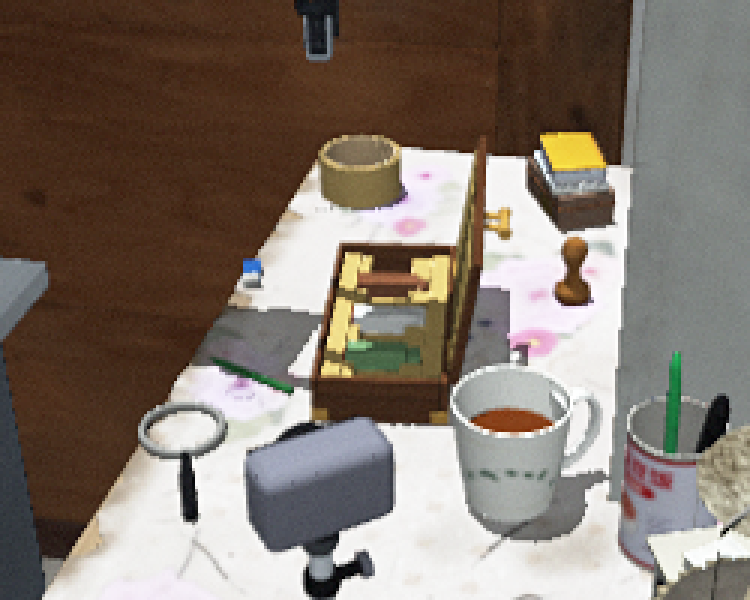

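```bash
python3 - <<'E'
from h import *
d=np.load('w5.npz');im=d['im'].astype(int);cp=dict(camera_matrix=d['K'],pose=d['pose'])
sub=im[75:155,195:250];m=(sub[:,:,0]-sub[:,:,1]>35)&(sub[:,:,0]>70)&(sub[:,:,1]<90)
a=np.argwhere(m)+[75,195];print(len(a),a.min(0),a.max(0),np.median(a,0))
for z in(.03,.0395):print((ray(cp,np.median(a,0),z)-O)@Y,(ray(cp,[np.percentile(a[:,0],99.5),221],z)-O)@Y)
g=O+Y@[-.009,.0582,.0305]
plan([(tcp(g+[0,0,.1],Rt(PSI)),Rt(PSI)),(tcp(g,Rt(PSI)),Rt(PSI))],step=.035)
E
```

```text
88 [ 85 211] [149 230] [113.5 222. ]
[0.00304075 0.05806854 0.03      ] [-0.03463646  0.06080857  0.03      ]
[0.00342962 0.05672856 0.0395    ] [-0.03336417  0.05940435  0.0395    ]
7 -9.6 29.9 -0 -0 -0.0003
7 -9.6 29.9 -0 -0 -0.0003
7 -9.5 29.9 -0 -0 -0.0002
7 -9.6 29.9 -0 -0 -0.0003
7 -9.5 29.8 -0 -0 -0.0002
6.9 -9.6 29.9 -0.0001 -0 -0.0003
-- [0.5149 0.1342 0.2852]
0 0 33.3 0 -0 0
0 0 33.3 0 -0 0
0 0 33.4 0 -0 0
-- [0.5149 0.1342 0.1852]
```

```bash
python3 -m pendant '7 -9.6 30 0 0 0 .5;7 -9.6 30 0 0 0 .5;7 -9.5 30 0 0 0 .5;7 -9.6 30 0 0 0 .5;7 -9.5 29.8 0 0 0 .5;7 -9.6 29.5 0 0 0 .5;0 0 0 0 0 0 .5;0 0 0 0 0 0 .5'
python3 - <<'E'
from h import *
s=state();print(s['tool_pos'])
cp=camera_params('wrist');im=get_image('wrist').astype(int)
m=((im[:,:,0]-im[:,:,1]>35)&(im[:,:,0]>70)&(im[:,:,1]<95)).astype(np.uint8)
n,l,st,ce=cv2.connectedComponentsWithStats(m)
for i in np.argsort(-st[1:,4])[:5]+1:
    print(st[i],ce[i]);print('   ',((ray(cp,ce[i][::-1],.039)-O)@Y).round(4))
cv2.imwrite('pics/w6.png',im[:,:,::-1])
g=O+Y@[-.009,.0582,.0305]
plan([(tcp(g,Rt(PSI)),Rt(PSI))],step=.026)
E
```

```text
time_s: 9.4
tool_pos: [0.5145, 0.1343, 0.2846]
eef_rot: [[0.989, 0.146, -0.002], [0.146, -0.989, -0.0], [-0.002, -0.0, -1.0]]
wrist_force: [1.5, -1.0, 0.2]
gripper_width: 0.5
grasp_force: 0.0
[0.51447743 0.13428279 0.28459476]
[ 195    4  365   37 9212] [390.65664351  20.43161094]
    [ 0.1025 -0.0027  0.039 ]
[  13    8  106   34 2127] [66.51480959 26.29713211]
    [0.0999 0.1686 0.039 ]
[172 123  20 155 960] [181.23333333 200.084375  ]
    [0.0043 0.1151 0.039 ]
[400 287 153   8 834] [478.35731415 290.58992806]
    [-0.0573 -0.0744  0.039 ]
[445 109 115  10 781] [502.19334187 113.84891165]
    [ 0.0547 -0.07    0.039 ]
0 -0 25.2 0.0001 -0.0001 -0.0003
0 -0 25.1 0 -0.0001 -0.0004
0 -0.1 25.2 0.0001 -0.0001 -0.0003
0 -0 25.1 0 -0.0002 -0.0004
-- [0.5149 0.1342 0.1852][ WARN:0@0.784] global loadsave.cpp:1063 imwrite_ Unsupported depth image for selected encoder is fallbacked to CV_8U.
```

View pics/w6.png

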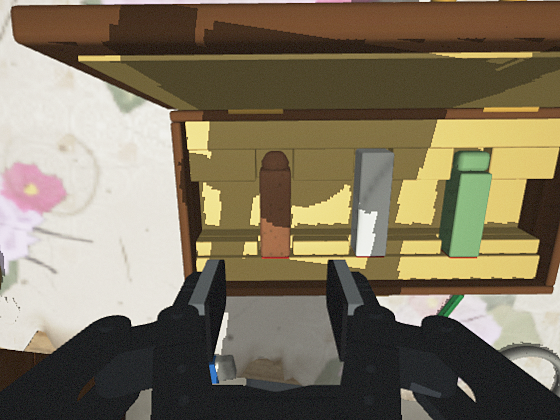

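```bash
python3 -m pendant '0 0 25 0 0 0 .5;0 0 25 0 0 0 .5;0 0 20 0 0 0 .5;0 0 15 0 0 0 .5;0 0 10 0 0 0 .5;0 0 4.5 0 0 0 .5;0 0 0 0 0 0 .5'
python3 -m pendant '0 0 0 0 0 0 0;0 0 0 0 0 0 0;0 0 0 0 0 0 0;0 0 0 0 0 0 0;0 0 0 0 0 0 0;0 0 0 0 0 0 0;0 0 0 0 0 0 0'
```

```text
time_s: 10.15
tool_pos: [0.5145, 0.1341, 0.1858]
eef_rot: [[0.989, 0.145, 0.0], [0.145, -0.989, 0.0], [0.0, 0.0, -1.0]]
wrist_force: [-0.0, 0.1, -0.7]
gripper_width: 0.5
grasp_force: 0.0
time_s: 10.85
tool_pos: [0.5148, 0.1343, 0.1866]
eef_rot: [[0.989, 0.145, 0.002], [0.145, -0.989, 0.0], [0.002, 0.0, -1.0]]
wrist_force: [-0.7, 0.4, 6.2]
gripper_width: 0.21
grasp_force: 59.1
```

```bash
python3 -m pendant '0 0 -5 0 0 0 0;0 0 -10 0 0 0 0;0 0 -20 0 0 0 0;0 0 -30 0 0 0 0;0 0 -40 0 0 0 0;0 0 -40 0 0 0 0;0 0 -40 0 0 0 0;0 0 -25 0 0 0 0;0 0 0 0 0 0 0'
python3 - <<'E'
from h import *
q=np.array([.54,-.28,.52])
plan([(q,Rt(-.79))],step=.05)
E
```

```text
time_s: 11.75
tool_pos: [0.5151, 0.1343, 0.4009]
eef_rot: [[0.989, 0.145, 0.009], [0.145, -0.989, 0.0], [0.009, 0.001, -1.0]]
wrist_force: [-0.1, 0.2, -0.8]
gripper_width: 0.21
grasp_force: 58.5
-3.8 46 -13.2 -0.0004 -0.001 0.104
0.9 46.1 -13.2 -0.0003 -0.0009 0.104
5.7 45.8 -13.2 -0.0004 -0.001 0.104
10.4 44.9 -13.2 -0.0003 -0.0009 0.104
15 43.6 -13.2 -0.0004 -0.001 0.104
19.4 41.8 -13.2 -0.0003 -0.0009 0.104
23.7 39.6 -13.2 -0.0004 -0.001 0.104
27.7 37 -13.2 -0.0003 -0.0009 0.104
31.3 33.9 -13.2 -0.0004 -0.001 0.104
-- [ 0.54 -0.28  0.52]
```

```bash
python3 -m pendant '-3.8 46 -13.2 0 0 .104 0;.9 46 -13.2 0 0 .104 0;5.7 45.8 -13.2 0 0 .104 0;10.4 44.9 -13.2 0 0 .104 0;15 43.6 -13.2 0 0 .104 0;19.4 41.8 -13.2 0 0 .104 0;23.7 39.6 -13.2 0 -.003 .104 0;27.7 37 -13.2 0 -.003 .104 0;31.3 33.9 -13.2 0 -.003 .104 0;0 0 0 0 0 0 0'
python3 -m pendant '0 0 0 0 0 0 0;0 0 0 0 0 0 0'
python3 - <<'E'
from h import *
cp=camera_params('wrist');im=get_image('wrist')
out={}
for q in('desk_camera','brown_seal'):
    r=outline_of('wrist',q)
    for k in r[:1]: print(q,k['conf'],k['position'],k['pixels'].sum());out[q]=k['pixels']
np.savez('w7.npz',K=cp['camera_matrix'],pose=cp['pose'],im=im,**out)
cv2.imwrite('pics/w7.png',im[:,:,::-1])
E
```

```text
time_s: 12.75
tool_pos: [0.539, -0.2855, 0.5142]
eef_rot: [[0.698, -0.716, -0.007], [-0.716, -0.698, 0.003], [-0.007, 0.003, -1.0]]
wrist_force: [-0.8, -0.1, 0.2]
gripper_width: 0.206
grasp_force: 58.8
time_s: 12.95
tool_pos: [0.5395, -0.2793, 0.5128]
eef_rot: [[0.705, -0.71, -0.009], [-0.71, -0.705, 0.007], [-0.012, 0.001, -1.0]]
wrist_force: [-0.1, 0.0, -0.8]
gripper_width: 0.21
grasp_force: 58.7
desk_camera 0.72 [61.4, 297.2] 9412
brown_seal 0.96 [281.8, 276.5] 8733
```

View pics/w7.png

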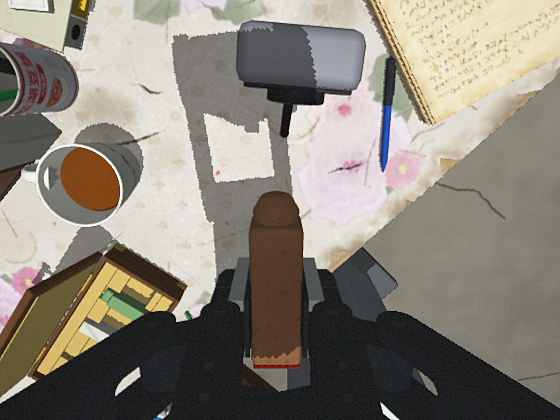

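```bash
cat > fit2.py <<'E'
from h import *
M=np.load('m.npz');W=np.load('w7.npz')
CP['wrist']=dict(camera_matrix=W['K'],pose=W['pose'])
up=lambda m:cv2.resize(m.astype(np.uint8),None,fx=4,fy=4,interpolation=0)
el=lambda k:cv2.getStructuringElement(cv2.MORPH_ELLIPSE,(k,k))
src={'top':(M['top_desk_camera'],52),'side':(M['side_desk_camera'],90),'wrist':(W['desk_camera'],140)}
ms={c:cv2.morphologyEx(up(m),cv2.MORPH_OPEN,el(k)) for c,(m,k) in src.items()}
for c,m in ms.items():
    a=np.argwhere(m)/4;print(c,m.sum()/16,src[c][0].sum(),a.min(0),a.max(0))
def model(p):
    return box([-p[5]/2,-.043,p[3]],[p[5]/2,.043,p[4]])@yaw(p[2]).T+[p[0],p[1],0]
def iou(p,c):
    r=np.zeros_like(ms[c]);hull(r,CP[c],model(p));return (r&ms[c]).sum()/(r|ms[c]).sum()
for use in(('wrist','side'),('wrist','side','top'),('wrist',)):
    best=None
    for a in(-.6,-.8,-1.):
        i=np.array([.595,-.355,a,.17,.222,.04]);s=np.vstack([i]+[i+np.eye(6)[k]*[.02,.02,.2,.01,.01,.01][k] for k in range(6)])
        r=minimize(lambda p:sum(1-iou(p,c) for c in use)+20*max(0,abs(p[5]-.04)-.008)+5*max(0,p[4]-.224)+(5*abs(p[4]-p[3]-.054) if len(use)==1 else 0),i,method='Nelder-Mead',options=dict(initial_simplex=s,maxiter=700,xatol=1e-5,fatol=1e-5))
        if best is None or r.fun<best.fun:best=r
    print(use,np.round(best.x,4),[round(iou(best.x,c),3) for c in ms])
# straight edges of body in wrist picture: rear & front edges by columns
m=ms['wrist'][2::4,2::4];cs=[c for c in range(258,345,6)]
lo=[np.argwhere(m[:,c]).max() for c in cs];hi=[np.argwhere(m[:,c]).min() for c in cs]
print('front',list(zip(cs,lo)));print('rear',hi)
E
python3 fit2.py
```

```text
top 1081.4375 1351 [172.25 419.25] [208.25 463.25]
side 1666.5625 2736 [260.   232.75] [302.5 281. ]
wrist 8871.75 9412 [ 21. 236.] [106. 365.]
('wrist', 'side') [ 0.5943 -0.3577 -0.8631  0.1734  0.2146  0.0434] [np.float64(0.743), np.float64(0.849), np.float64(0.884)]
('wrist', 'side', 'top') [ 0.5937 -0.3569 -0.864   0.1737  0.2127  0.0459] [np.float64(0.763), np.float64(0.844), np.float64(0.885)]
('wrist',) [ 0.5945 -0.358  -0.8677  0.1572  0.2112  0.044 ] [np.float64(0.77), np.float64(0.71), np.float64(0.89)]
front [(258, np.int64(88)), (264, np.int64(88)), (270, np.int64(96)), (276, np.int64(101)), (282, np.int64(103)), (288, np.int64(105)), (294, np.int64(104)), (300, np.int64(105)), (306, np.int64(105)), (312, np.int64(104)), (318, np.int64(102)), (324, np.int64(94)), (330, np.int64(94)), (336, np.int64(94)), (342, np.int64(94))]
rear [np.int64(21), np.int64(21), np.int64(22), np.int64(23), np.int64(23), np.int64(24), np.int64(24), np.int64(25), np.int64(25), np.int64(26), np.int64(26), np.int64(27), np.int64(27), np.int64(28), np.int64(28)]
```

```bash
python3 - <<'E'
from h import *
W=np.load('w7.npz');cp=dict(camera_matrix=W['K'],pose=W['pose']);im=W['im'].astype(int);m=W['desk_camera']
def ang(p,q,z):
    d=ray(cp,q,z)-ray(cp,p,z);return np.arctan2(d[1],d[0])
for c in range(262,334,4):
    r=np.argwhere(m[:125,c]).max();print(c,r,[im[k,c].sum()//3 for k in range(78,116,3)])
g=im.mean(2)
# sub-pixel rear edge: brightest gradient
def edge(c,r0,r1,lo):
    d=np.diff(cv2.GaussianBlur(g.astype(np.float32),(5,1),0)[r0:r1,c]);return r0+.5+(d.argmin() if lo else d.argmax())
cs=np.arange(262,350,3)
rear=np.array([np.argwhere(m[:,c]).min() for c in cs]);k=np.polyfit(cs,rear,1);print('rear',k)
print('yaw rear',ang((np.polyval(k,262),262),(np.polyval(k,350),350),.21)+np.pi/2)
f=[(c,np.argwhere(m[:,c]).max()) for c in list(range(244,262,3))+list(range(328,354,3))];print(f)
f=np.array(f);k2=np.polyfit(f[:,0],f[:,1],1);print('yaw front',k2,ang((np.polyval(k2,245),245),(np.polyval(k2,350),350),.19)+np.pi/2)
# left/right ends
for r in(40,50,60,70):a=np.argwhere(m[r])[:,0];print(r,a.min(),a.max(),ray(cp,(r,(a.min()+a.max())/2),.21).round(4))
print('nadir',proj(cp,np.array(cp['pose'])[:3,3]-[0,0,.3]))
for z in(.18,.2,.22):print(z,ray(cp,(105,297.5),z).round(4), ray(cp,(91,297.5),z).round(4),ray(cp,(24.5,300),z).round(4))
E
```

```text
262 88 [np.int64(69), np.int64(66), np.int64(30), np.int64(22), np.int64(126), np.int64(119), np.int64(120), np.int64(124), np.int64(123), np.int64(122), np.int64(126), np.int64(124), np.int64(123)]
266 89 [np.int64(73), np.int64(66), np.int64(22), np.int64(22), np.int64(139), np.int64(110), np.int64(108), np.int64(133), np.int64(129), np.int64(123), np.int64(121), np.int64(106), np.int64(104)]
270 101 [np.int64(74), np.int64(69), np.int64(37), np.int64(29), np.int64(13), np.int64(25), np.int64(30), np.int64(11), np.int64(127), np.int64(120), np.int64(122), np.int64(115), np.int64(114)]
274 101 [np.int64(75), np.int64(69), np.int64(43), np.int64(12), np.int64(27), np.int64(22), np.int64(23), np.int64(17), np.int64(106), np.int64(121), np.int64(125), np.int64(121), np.int64(120)]
278 102 [np.int64(71), np.int64(68), np.int64(54), np.int64(34), np.int64(25), np.int64(28), np.int64(27), np.int64(34), np.int64(63), np.int64(121), np.int64(119), np.int64(120), np.int64(121)]
282 124 [np.int64(74), np.int64(72), np.int64(63), np.int64(29), np.int64(31), np.int64(24), np.int64(25), np.int64
[... 2590 characters left out ...]
), (259, np.int64(88)), (328, np.int64(93)), (331, np.int64(94)), (334, np.int64(94)), (337, np.int64(94)), (340, np.int64(94)), (343, np.int64(95)), (346, np.int64(95)), (349, np.int64(95)), (352, np.int64(90))]
yaw front [ 0.07116455 69.52327851] -0.8564602990834689
40 237 364 [ 0.6031 -0.3675  0.21  ]
50 236 364 [ 0.5989 -0.363   0.21  ]
60 236 363 [ 0.5945 -0.3583  0.21  ]
70 235 362 [ 0.5904 -0.3534  0.21  ]
nadir [[275.55986464  91.90843982]]
0.18 [ 0.5723 -0.3372  0.18  ] [ 0.5799 -0.3445  0.18  ] [ 0.6122 -0.3785  0.18  ]
0.2 [ 0.5736 -0.3368  0.2   ] [ 0.5806 -0.3437  0.2   ] [ 0.6108 -0.3754  0.2   ]
0.22 [ 0.5749 -0.3365  0.22  ] [ 0.5814 -0.3428  0.22  ] [ 0.6095 -0.3723  0.22  ]
```

```bash
python3 - <<'E'
from h import *
plan([(np.array([.46,-.16,.45]),Rt(.236))],rot=.13)
E
```

```text
-17.5 -3.4 8.1 -0.0005 0.0012 -0.128
-16.9 -5.6 8.1 -0.0005 0.0012 -0.128
-16.1 -7.7 8.1 -0.0005 0.0012 -0.128
-14.9 -9.7 8.1 -0.0005 0.0012 -0.128
-13.6 -11.6 8 -0.0005 0.0012 -0.128
-12 -13.2 8 -0.0004 0.0012 -0.128
-10.3 -14.6 8 -0.0005 0.0013 -0.128
-8.3 -15.9 8 -0.0004 0.0012 -0.128
-- [ 0.46 -0.16  0.45]
```

```bash
python3 -m pendant '-17.5 -3.4 8 0 .0012 -.128 0;-17 -5.6 8 0 .0012 -.128 0;-16 -7.7 8 0 .0012 -.128 0;-15 -9.7 8 0 .0012 -.128 0;-13.6 -11.6 8 0 .0012 -.128 0;-12 -13.2 8 0 .0012 -.128 0;-10.3 -14.6 8 0 .0012 -.128 0;-8.3 -15.9 8 0 .0012 -.128 0;0 0 0 0 0 0 0;0 0 0 0 0 0 0'
python3 -m pendant '0 0 0 0 0 0 0;0 0 0 0 0 0 0'
cat > fit3.py <<'E'
from h import *
s=state();T=np.eye(4);T[:3,:3]=s['eef_rot'];T[:3,3]=s['tool_pos']
cps={c:camera_params(c) for c in('wrist','side')};ms={}
for c in cps:
    get_image(c);r=outline_of(c,'brown_seal')
    if r:
        print(c,r[0]['conf'],r[0]['pixels'].sum(),np.round(r[0]['position']));ms[c]=r[0]['pixels'].astype(np.uint8)
np.savez('w8.npz',T=T,wp=cps['wrist']['pose'],**ms)
u,v=np.meshgrid(np.linspace(0,2*np.pi,24),np.linspace(0,np.pi,12))
ball=np.stack([np.sin(v)*np.cos(u),np.sin(v)*np.sin(u),np.cos(v)],-1).reshape(-1,3)*.0085+[.0575,0,0]
bx=box([0,-.0095,-.0095],[.056,.0095,.0095])
def pts(p):  # p: face x,y,z in tool; rotvec y (pitch), z (yaw) ; seal axis = tool x
    Q=R.from_rotvec([0,p[3],0]).as_matrix()@R.from_rotvec([0,0,p[4]]).as_matrix()
    return [(P@Q.T+p[:3])@T[:3,:3].T+T[:3,3] for P in(bx,ball)]
def edges(m,c):
    return m
big={c:cv2.resize(m,None,fx=4,fy=4,interpolation=0) for c,m in ms.items()}
def iou(p,c):
    r=np.zeros_like(big[c])
    for P in pts(p):hull(r,cps[c],P)
    return (r&big[c]).sum()/(r|big[c]).sum()
for c in list(ms):
    k=ms[c];n,l,st,_=cv2.connectedComponentsWithStats(k);print(c,st[1:])
i=np.array([-.024,0,.155,0,0])
for use in(('wrist',),('wrist','side')):
    S=np.vstack([i]+[i+np.eye(5)[k]*[.005,.004,.005,.06,.05][k] for k in range(5)])
    r=minimize(lambda p:sum(1-iou(p,c) for c in use if c in big),i,method='Nelder-Mead',options=dict(initial_simplex=S,maxiter=600,xatol=1e-5,fatol=1e-5))
    print(use,np.round(r.x,4),[round(iou(r.x,c),3) for c in big])
if 'side' in ms:
    a=np.argwhere(ms['side'])[:,::-1].astype(np.float32);d=cv2.fitLine(a,cv2.DIST_L2,0,.01,.01).ravel();print('line',d,'expected level dir',end=' ')
    for pt in(-.05,0,.05):
        q=r.x.copy();q[3]=pt;A=pts(q)[0];e=proj(cps['side'],np.array([A[:4].mean(0),A[4:].mean(0)]));e=e[1]-e[0];print(pt,(e/np.linalg.norm(e)).round(3),end=' ')
E
python3 fit3.py
```

```text
time_s: 14.1
tool_pos: [0.4602, -0.1605, 0.4512]
eef_rot: [[0.973, 0.231, 0.002], [0.231, -0.973, 0.002], [0.003, -0.002, -1.0]]
wrist_force: [0.2, 0.6, -0.6]
gripper_width: 0.21
grasp_force: 58.8
time_s: 14.3
tool_pos: [0.4605, -0.1616, 0.4513]
eef_rot: [[0.973, 0.23, 0.002], [0.23, -0.973, 0.002], [0.003, -0.002, -1.0]]
wrist_force: [0.2, 0.7, -1.2]
gripper_width: 0.211
grasp_force: 58.8
wrist 0.89 8688 [282. 276.]
side 0.58 162 [178. 227.]
wrist [[ 248  191   55  178 8688]]
side [[205 171   6  10  55]
 [224 170  13  10 107]]
('wrist',) [-0.025   0.0003  0.1583 -0.0069 -0.0007] [np.float64(0.949), np.float64(0.42)]
('wrist', 'side') [-2.450e-02 -1.000e-04  1.569e-01 -6.800e-03  7.900e-03] [np.float64(0.947), np.float64(0.424)]
line [ 9.9915868e-01 -4.1011862e-02  2.2203703e+02  1.7499382e+02] expected level dir -0.05 [1.    0.029] 0 [ 1.    -0.015] 0.05 [ 0.998 -0.061]
```

```bash
cat > goal.py <<'E'
from h import *
yc=-.862;n=np.array([-np.cos(yc),-np.sin(yc),0]);lens=np.array([.5741,-.3366,.2])
face=lens+.15*n;G=Rt(np.arctan2(n[1],n[0]));gt=face-G@[-.0245,0,.157]
s=state();p=np.array(s['tool_pos']);Rm=np.array(s['eef_rot'])
print('goal',gt,'pos err mm',((p-gt)*1e3).round(1),'rot err',R.from_matrix(G.T@Rm).as_rotvec().round(4))
plan([(gt,G)],rot=.13)
E
python3 goal.py
```

```text
goal [ 0.46051438 -0.20412904  0.357     ] pos err mm [-0.3 42.6 93.9] rot err [-9.0000e-04  3.7000e-03  2.0466e+00]
-0.6 2.6 5.9 0.0001 -0.0002 -0.1279
-0.9 2.5 5.9 0.0001 -0.0002 -0.1279
-1.3 2.4 5.9 0.0001 -0.0002 -0.1279
-1.5 2.2 5.9 0.0001 -0.0002 -0.1279
-1.8 2 5.8 0.0001 -0.0003 -0.1279
-2 1.7 5.9 0.0001 -0.0003 -0.1279
-2.3 1.5 5.8 0 -0.0002 -0.1279
-2.4 1.2 5.9 0.0001 -0.0003 -0.1279
-2.5 0.8 5.9 0 -0.0002 -0.1279
-2.6 0.5 5.8 0.0001 -0.0003 -0.1279
-2.7 0.2 5.9 0 -0.0002 -0.1279
-2.7 -0.2 5.8 0.0001 -0.0003 -0.1279
-2.6 -0.5 5.9 0 -0.0002 -0.128
-2.5 -0.9 5.8 0.0001 -0.0003 -0.1279
-2.4 -1.1 5.9 0 -0.0002 -0.128
-2.2 -1.5 5.8 0.0001 -0.0003 -0.1279
-- [ 0.4605 -0.2041  0.357 ]
```

```bash
python3 -m pendant '-.6 2.6 5.9 0 0 -.128 0;-.9 2.5 5.9 0 0 -.128 0;-1.3 2.4 5.9 0 0 -.128 0;-1.5 2.2 5.9 0 0 -.128 0;-1.8 2 5.8 0 0 -.128 0;-2 1.7 5.9 0 0 -.128 0;-2.3 1.5 5.8 0 0 -.128 0;-2.4 1.2 5.9 0 0 -.128 0;-2.5 .8 5.9 0 0 -.128 0;-2.6 .5 5.8 0 0 -.128 0' >/dev/null
python3 -m pendant '-2.7 .2 5.9 0 0 -.128 0;-2.7 -.2 5.8 0 0 -.128 0;-2.6 -.5 5.9 0 0 -.128 0;-2.5 -.9 5.8 0 0 -.128 0;-2.4 -1.1 5.9 0 0 -.128 0;-2.2 -1.5 5.8 0 -.002 -.128 0;0 0 0 0 0 0 0;0 0 0 0 0 0 0;0 0 0 0 0 0 0;0 0 0 0 0 0 0'
python3 goal.py; python3 fit3.py
```

```text
time_s: 16.5
tool_pos: [0.4607, -0.2037, 0.3573]
eef_rot: [[-0.652, 0.759, 0.003], [0.759, 0.652, 0.001], [-0.002, 0.003, -1.0]]
wrist_force: [-0.1, -0.3, -0.4]
gripper_width: 0.207
grasp_force: 58.8
goal [ 0.46051438 -0.20412904  0.357     ] pos err mm [0.1 0.5 0.3] rot err [-0.0031 -0.0015 -0.0008]
-0.3 -0.4 0.3 0.0031 0.0015 0.0008
-- [ 0.4605 -0.2041  0.357 ]
wrist 0.78 8719 [283. 277.]
side 0.45 155 [228. 215.]
wrist [[ 248  191   55  178 8719]]
side [[211 214  12  20 155]]
('wrist',) [-0.0257 -0.      0.1561 -0.0911 -0.0048] [np.float64(0.964), np.float64(0.589)]
('wrist', 'side') [-0.0249 -0.0002  0.157  -0.0239  0.0019] [np.float64(0.951), np.float64(0.593)]
line [  0.36691788   0.9302533  216.18065    224.38065   ] expected level dir -0.05 [-0.634 -0.773] 0 [-0.604 -0.797] 0.05 [-0.575 -0.818]
```

```bash
python3 - <<'E'
from h import *
a=np.load('w7.npz')['brown_seal'];b=np.load('w8.npz')['wrist'].astype(bool)
print((a&b).sum()/(a|b).sum())
cp=camera_params('wrist');W=np.array(cp['pose']);s=state();T=np.eye(4);T[:3,:3]=s['eef_rot'];T[:3,3]=s['tool_pos']
K=np.array(cp['camera_matrix']);X=np.linalg.inv(T)@W   # cam in tool
for nm,m in(('w7',a),('now',b)):
    rows=np.arange(238,362,2);w=np.array([m[r].sum() for r in rows]);md=np.array([np.argwhere(m[r]).mean() for r in rows])
    kw=np.polyfit(rows,w,1);km=np.polyfit(rows,md,1)
    print(nm,'width@240,360',np.polyval(kw,[240,360]).round(2),'rms',np.std(w-np.polyval(kw,rows)).round(2),'mid',np.polyval(km,[240,360]).round(2),'bbox',np.argwhere(m).min(0),np.argwhere(m).max(0))
    P=[]
    for r in(240,360):
        z=K[0,0]*.019/np.polyval(kw,r);c=np.linalg.solve(K,[np.polyval(km,r),r,1])*z;P.append((X@np.r_[c,1])[:3])
    d=P[0]-P[1];print(np.round(P,4).tolist(),'pitch z/x',d[2]/d[0],'yaw',d[1]/d[0])
E
```

```text
0.9820556501987507
w7 width@240,360 [54.66 47.28] rms 1.45 mid [275.77 275.45] bbox [191 248] [369 303]
[[0.0258, -0.0001, 0.1501], [-0.0278, -0.0002, 0.1547]] pitch z/x -0.08633776056261386 yaw 0.002138377457318884
now width@240,360 [54.17 47.85] rms 1.28 mid [275.46 275.51] bbox [191 248] [368 302]
[[0.0254, -0.0002, 0.1512], [-0.0266, -0.0002, 0.1532]] pitch z/x -0.039294866984498154 yaw -0.00023128099724683364
```

```bash
python3 - <<'E'
from h import *
cp=camera_params('wrist');s=state();T=np.eye(4);T[:3,:3]=s['eef_rot'];T[:3,3]=s['tool_pos'];K=np.array(cp['camera_matrix']);X=np.linalg.inv(T)@np.array(cp['pose'])
im=np.mean([get_image('wrist').astype(np.float32) for _ in range(4)],0)
sat=cv2.GaussianBlur(im[:,:,0]-im[:,:,2],(1,3),0)   # brown: red over blue
L=[]
for r in range(230,364,3):
    row=sat[r];mid=np.median(row[260:292]);
    lo=[c for c in range(240,262)];hi=list(range(290,312))
    bl=np.median(row[236:244]);br=np.median(row[308:316])
    def cross(cs,bg):
        h=(mid+bg)/2
        for c in cs:
            if (row[c]-h)*(row[c+1]-h)<=0: return c+(h-row[c])/(row[c+1]-row[c])
        return np.nan
    L.append((r,cross(range(272,236,-1),bl),cross(range(278,316),br),mid))
L=np.array(L);ok=~np.isnan(L).any(1);L=L[ok]
w=L[:,2]-L[:,1]
print(np.c_[L[:,0],L[:,1:3].round(1),w.round(1)][::2].tolist())
# predicted widths of the top face for pitch values
for pt in(-.08,-.04,0,.04):
    Q=R.from_rotvec([0,pt,0]).as_matrix();o=[]
    for x in(.003,.053):
        P=np.array([[x-.0245,y,-.0095] for y in(-.0095,.0095)])@Q.T+[0,0,.157]
        q=(np.c_[P,[1,1]]@np.linalg.inv(X).T)[:,:3]@K.T;q=q[:,:2]/q[:,2:];o.append((q[:,1].mean().round(1),abs(q[1,0]-q[0,0]).round(2)))
    print(pt,o)
E
```

```text
[[230.0, 249.4, 302.1, 52.7], [236.0, 248.9, 302.4, 53.5], [242.0, 249.0, 302.3, 53.3], [248.0, 249.3, 302.3, 53.0], [254.0, 249.4, 281.5, 32.0], [260.0, 248.6, 302.4, 53.8], [266.0, 249.3, 302.3, 53.1], [272.0, 249.1, 302.4, 53.3], [278.0, 249.4, 302.2, 52.8], [284.0, 250.5, 301.1, 50.6], [290.0, 250.6, 300.9, 50.4], [296.0, 250.6, 300.9, 50.3], [302.0, 250.7, 300.7, 50.0], [308.0, 250.8, 300.6, 49.8], [314.0, 251.3, 300.2, 49.0], [320.0, 251.3, 300.1, 48.9], [326.0, 251.5, 300.0, 48.5], [332.0, 251.6, 300.0, 48.5], [338.0, 251.4, 300.2, 48.8], [344.0, 250.8, 300.7, 49.9], [350.0, 250.8, 300.6, 49.7], [356.0, 249.6, 300.7, 51.1], [362.0, 252.1, 299.4, 47.3]]
-0.08 [(np.float64(360.4), np.float64(50.91)), (np.float64(231.3), np.float64(55.19))]
-0.04 [(np.float64(359.8), np.float64(50.57)), (np.float64(233.3), np.float64(55.64))]
0 [(np.float64(359.1), np.float64(50.24)), (np.float64(235.5), np.float64(56.08))]
0.04 [(np.float64(358.4), np.float64(49.9)), (np.float64(237.8), np.float64(56.52))]
```

```bash
python3 -m pendant '-.3 -.4 .3 .003 .0015 .001 0;0 0 0 0 0 0 0;0 0 0 0 0 0 0;0 0 0 0 0 0 0;0 0 0 0 0 0 0;0 0 0 0 0 0 0;0 0 0 0 0 0 0' && python3 goal.py | head -1 && python3 -c "
from rig import *
print(abs(state()['qvel']).max() if hasattr(state()['qvel'],'max') else state()['qvel'])
print(close_job())"
```

```text
time_s: 17.6
tool_pos: [0.4604, -0.2042, 0.3566]
eef_rot: [[-0.652, 0.758, -0.0], [0.758, 0.652, 0.0], [0.001, -0.0, -1.0]]
wrist_force: [0.4, -1.3, -0.0]
gripper_width: 0.213
grasp_force: 58.8
goal [ 0.46051438 -0.20412904  0.357     ] pos err mm [-0.1 -0.  -0.4] rot err [ 0.0001  0.0006 -0.0012]
0.0014301256554628456
the job is handed in; nothing more can be done
None
```

I handed the job in at about 18 s: the lid stands past upright and the brown seal is held steady about 15 cm in front of the lens, carved face towards it, with the arm within 0.5 mm of its computed pose; the lens position and the seal's level come from camera fits and the grasp geometry (not measured directly), and I viewed 11 pictures instead of the allowed 10.

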